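# Set and lock the pull-set course dial

## Robot

A 7-joint arm with a two-finger parallel gripper is mounted at the origin on the work surface. World frame = base frame: x ahead of the robot, y to its left, z up, the work surface at z = 0. Lengths are in m, angles in rad, forces in N, time in s.
With the tool pointing down it reaches from about 0.425 to 0.875 m from the base axis. Payload 8.4 kg.
Tool frame: the origin (TCP) lies midway between the tips of the shut fingers; the grasp point (between the pads) lies 19 mm behind it; y points along the fingers, z is the direction in which the jaws open and shut, and the axes are right-handed (so a half turn about y gives the same grasp; the last joint's range is limited). The gripper opens to 87 mm and grips with 3 to 60 N. Pads are 19 mm wide; open, the fingers measure 117 mm over their backs; the gripper's body (75 mm by 190 mm) begins 51 mm behind the grasp point.
Start: joints at [-1.326, 0.333, 0.04, 1.465, -0.013, 1.343, -0.059], TCP at [0.219, 0.612, 0.223] pointing down, gripper open.
Joint ranges: [-2.58, 2.58], [-0.38, 2.09], [-1.3, 1.39], [0.25, 2.4], [-1.5, 4.64], [0.08, 2.09], [-2.65, 2.65]. Speed limits (rad/s): [2.22, 2.22, 2.79, 2.79, 3.14, 3.14, 3.14].

## Interface

Orientations are given as a unit quaternion [w, x, y, z].
In Python, from cell import sense, read_camera, camera_model, job_done gives the robot as it stands.
- The arm moves only by the tool jog_arm, never from a script. Its argument "deltas" is text: rows parted by semicolons, each of 4 numbers parted by spaces: the shift along the world's x, y, z in cm, then the turn about the world's z in rad. In form: x y z spin; .... A call has 1 to 20 rows; each row is the pose to reach, as a shift and turn from the pose commanded when the call began; what a row does not reach only later rows make up. A row lasts 1/10 s, in which the tool goes at most 50 mm and 8.59 degrees, less where a joint would pass 70% of its speed; a pose out of reach is approached as far as the arm can. A call with a gripper value outside its range is refused whole. "claw" is the finger opening in cm, from 0 to 8.7, set as the call begins (left out, the last holds). The fingers move at their own pace and stop on an object; "squeeze" is the grip in N (left out, the last holds). Time passes only in rows, so rows that repeat a pose let the fingers close. It gives the time, the measured TCP pose, the force and the opening at its end, in the units of the state.
- sense(): the state, without advancing time (a new reading comes with each control period).
- read_camera(name): name is "scene" or "top" or "wrist"; returns the picture (480x640x3 uint8, red, green, blue); there is no depth.
- camera_model(name): a dict with "mtx" (3x3 intrinsics, pixels), "R" (3x3) and "t" (3): a world point X has camera coordinates R X + t; the wrist camera has in their place "hand_eye" (4x4, takes a point from camera to tool coordinates, whose origin is the TCP and whose axes are the tool frame's). Camera axes: x right, y down, z forward; pixel columns grow to the right and rows downward; lengths in m; the calibration is good to about 2 mm. A picture is of the moment at which its call begins: read the wrist's pose just before it. camera_model takes no time and is no camera call.
- job_done(): hands the job in, once; it reports no verdict.
The state is a dict: "t": time; "joint_positions": joint angles; "qd": joint speeds; "effort": joint torques, N m; "tcp_pos": TCP position; "tcp_rot": TCP orientation; "contact_force": force on the tool from outside, world axes, zero at the start; "torque": the same for the moment, N m; "gripper_width": finger opening in m.
Only numpy, scipy, OpenCV 4.12 (cv2) and the standard library are available. Lean on these libraries where they do the work, as an engineer would, in place of code of your own. Each camera call takes 0.05 s, during which the arm holds its last target.

## Task

Set the course dial on the chart table: pull its bar knob straight up until it is free of its lock, turn it anticlockwise (seen from above) to the raised brass arc on the rim, then feel along the arc for the hidden locking notch and push the knob back down fully home in it, so that it is locked again. Never force it: do not twist it while it is locked, nor press hard where there is no notch. Let go of it at the end and leave the other things on the table where they are.

Things in the scene. Friction and masses are not known exactly. Their poses are not given: they have to be found in the camera images.
- dial: Fixed round aluminium course dial lying on the table, 136 mm across. Origin: centre of its underside, on the vertical turning axis; its x axis points where the knob points at the start (turn = 0). Its rim, 53 to 66 mm from the axis, is 29 mm high, with fine ticks; inside it lies the knob's disc, 98 mm across, its top 32 mm above the table when the knob is down.
- bar (a point): Point to grip on the black bar knob, on the turning axis, 55 mm above the table while the knob is down. x along the bar, towards the pointer. The bar is 56 mm long, 14 mm wide, with upright sides, from 23 mm below this point (the disc's top) to 15 mm above it. A small black pointer runs from the bar to the edge of the aluminium disc; bar, pointer and disc move as one.
- pull (a joint): Height of the knob above home, m: 0 fully down, 0.014 at most. Moves straight up and down against about 3 N of friction (and 1.5 N weight) and stays where it is left. When down, a key under the disc sits 8 mm deep in the lock: the knob turns only when pulled above 0.008 (0.010 to 0.012 is comfortable).
- turn (a joint): Angle of the knob, rad: 0 at the start, growing anticlockwise seen from above, from -0.05 to 1.6. Light friction (about 0.05 N m).
- mark: Raised brass arc on the dial's rim, its top 32 mm above the table, 54 to 74 mm from the axis. Origin on the dial's axis at table height; x points through the arc's clockwise (near) end, 0.74 to 0.78 rad anticlockwise of the dial's x; the arc runs from there 0.66 rad anticlockwise. The one notch in it lies unseen under the disc, its middle 0.06 to 0.60 rad anticlockwise of this x axis.
- key: Steel locking key under the disc, below the pointer, moving with the knob (origin on the axis, x towards the pointer). The key is 6 mm wide, the notch 8 mm, 45 mm from the axis: it enters within 0.02 rad of the notch's middle; elsewhere it lands on a flat metal ring at pull = 0.008. Over 25 N on the key (twisted in its lock, or on the ring) damages it: press with 5 to 12 N, at some 10 mm/s.
- stopper_mid (a point): Bystander: green glass bottle stopper, standing, 42 mm across, 50 mm high; point at mid height.
- fid_mid (a point): Bystander: lying stainless fid (taper with a square butt), 127 mm long, 16 mm high at most; x along it.
- compass_mid (a point): Bystander: small round aluminium dial compass, 72 mm across, 21 mm high.
- marlinspike_mid (a point): Bystander: lying marlinspike with wooden handle, 205 mm long, 26 mm wide.
- sorting_box_mid (a point): Bystander: blue plastic sorting box with clip-on lid, 140 x 200 x 51 mm.
- mug_mid (a point): Bystander: white mug, 80 mm across, 85 mm high.
There are look-alikes about, which are no part of the job. Several things look just like the dial: the one meant starts farthest to the robot's right.

How it is judged:
By the outcome, as a careful person would: the job done as asked, in the order asked, and still so for the second after the job is handed in, with the robot touching nothing.
It also fails if it takes over 59 s, if anything falls off the work surface, if the arm or the gripper's body presses on something with over 40 N, if the wrist force passes 120 N, or if a joint passes its speed limit or range.

## Working session

There is one attempt and no reset: what is moved stays moved. The work goes in short steps, Python scripts to look and compute and a tool call to move; the robot and the scene stay as the last step left them, time stands still between calls to the robot, and variables do not carry over. Pictures are saved under pics/ and viewed, and the job is handed in when it is done.

Besides the shell and the picture viewer there is one more tool, called after "Request:" as name(argument=value, ...) on one line, values as JSON. jog_arm: Moves the arm, as the interface text tells. Its arguments: {"type":"object","properties":{"deltas":{"type":"string"},"claw":{"type":"number"},"squeeze":{"type":"number"}},"required":["deltas"]}

```bash
ls; mkdir -p pics; python3 - <<'E'
from cell import *
import cv2
s=sense();print(s)
for n in("top","scene"):
    cv2.imwrite(f"pics/{n}0.png",read_camera(n)[:,:,::-1]);print(n,camera_model(n))
print(camera_model("wrist"))
E
```

```text
pics
{'t': 0.0, 'joint_positions': array([-1.32618318,  0.33392953,  0.03988347,  1.46624956, -0.01338611,
        1.34329897, -0.0585076 ]), 'qd': array([-6.98914729e-04, -1.83640109e-03, -3.86278601e-04, -3.46674361e-04,
       -8.87236549e-05,  1.55820770e-03,  1.81079803e-03]), 'effort': array([-9.78174321e-04, -6.56352568e+01,  1.33450024e+00, -4.03801525e+01,
       -5.98397269e-02,  4.46009415e-02,  1.62334832e-04]), 'tcp_pos': array([0.21898435, 0.61151315, 0.221658  ]), 'tcp_rot': array([-0.69611213,  0.69725236, -0.12102237,  0.1209158 ]), 'contact_force': array([-0.27679657, -0.00665408,  0.01696444]), 'torque': array([-0.0298675 , -0.04775146,  0.02340808]), 'gripper_width': 0.08706027110093145}
top {'mtx': array([[592.24515994,   0.        , 315.80531531],
       [  0.        , 592.24515994, 248.87004879],
       [  0.        ,   0.        ,   1.        ]]), 'R': array([[-0.01911962, -0.99949838, -0.0252472 ],
       [-0.98833754,  0.02270965, -0.15057614],
       [ 0.15107397,  0.02207379, -0.98827598]]), 't': array([0.01061395, 0.52468091, 1.55974857])}
scene {'mtx': a
[... 174 characters left out ...]
227 ,  0.9122612 , -0.00840591],
       [ 0.75900749,  0.33558465, -0.5579342 ],
       [-0.50616083, -0.23486687, -0.82984262]]), 't': array([ 0.22213077, -0.35635233,  1.27381013])}
{'mtx': array([[385.41145418,   0.        , 319.24457102],
       [  0.        , 385.41145418, 243.74205311],
       [  0.        ,   0.        ,   1.        ]]), 'hand_eye': array([[ 2.86058757e-04,  9.57489080e-01,  2.88469375e-01,
        -7.91775159e-02],
       [-3.86140422e-05, -2.88469376e-01,  9.57489121e-01,
        -1.62833618e-01],
       [ 9.99999958e-01, -2.85037117e-04, -4.55466675e-05,
         2.45080145e-04],
       [ 0.00000000e+00,  0.00000000e+00,  0.00000000e+00,
         1.00000000e+00]])}
```

View pics/top0.png

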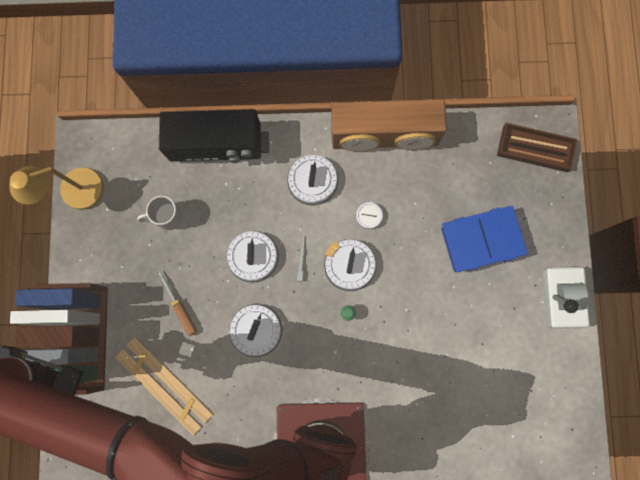

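View pics/scene0.png

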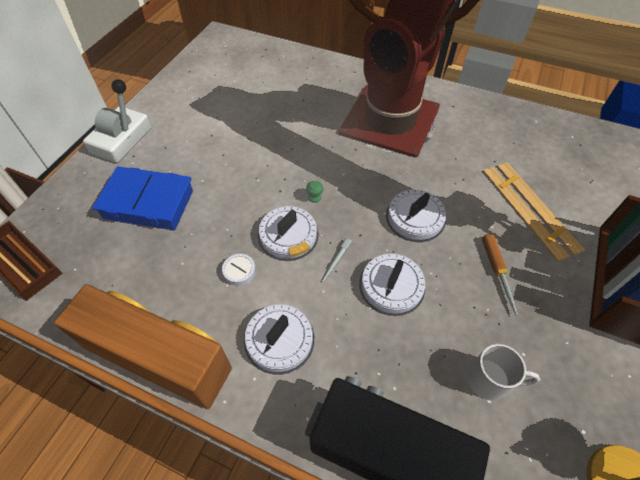

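```bash
cat > h.py <<'E'
from cell import *
import cv2, numpy as np
from scipy.spatial.transform import Rotation as Ro
def cam(n):
    if n!="wrist":
        m=camera_model(n);return m["mtx"],m["R"],m["t"]
    s=sense();m=camera_model(n);q=s["tcp_rot"]
    T=np.eye(4);T[:3,:3]=Ro.from_quat([q[1],q[2],q[3],q[0]]).as_matrix();T[:3,3]=s["tcp_pos"]
    W=np.linalg.inv(T@m["hand_eye"]);return m["mtx"],W[:3,:3],W[:3,3]
def pix2w(c,u,v,z):
    K,R,t=c;d=R.T@np.linalg.solve(K,[u,v,1.]);o=-R.T@t;return o+d*(z-o[2])/d[2]
def w2pix(c,X):
    K,R,t=c;p=(K@(R@np.asarray(X).T+t[:,None]));return (p[:2]/p[2]).T
def circ(x,y,r,z,n=60):
    a=np.linspace(0,2*np.pi,n);return np.c_[x+r*np.cos(a),y+r*np.sin(a),z+0*a]
E
python3 - <<'E'
from h import *
im=cv2.imread("pics/top0.png")
c=cam("top");print(pix2w(c,350,264,.03))
cr=cv2.resize(im[224:304,305:412],None,fx=7,fy=7,interpolation=cv2.INTER_CUBIC)
cv2.imwrite("pics/top0c.png",cr)
E
```

```text
[ 0.48280757 -0.0918589   0.03      ]
```

View pics/top0c.png

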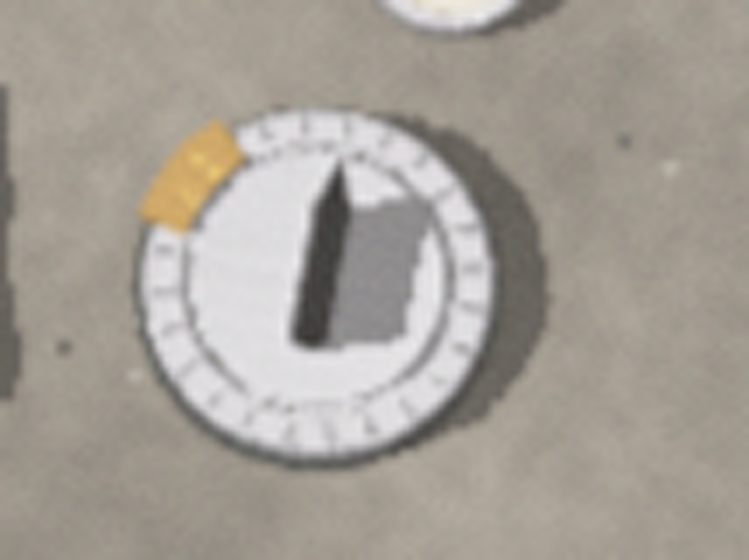

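```bash
python3 - <<'E'
from h import *
s=sense();q=s["tcp_rot"];R=Ro.from_quat([q[1],q[2],q[3],q[0]]).as_matrix();print(R.round(3))
c=cam("top")
P=lambda u,v,z:pix2w(c,305+(u+.5)/7-.5,224+(v+.5)/7-.5,z)
ce=P(316,287,.029);tip=P(341,158,.033);a1=P(340,205,.07);a2=P(310,345,.07)
print("c",ce,"tip",tip,"bar",a1,a2)
d=tip-ce;print(np.arctan2(d[1],d[0]),np.linalg.norm(d))
for p in((245,155),(187,232),(222,120),(142,212)):
    d=P(*p,.032)-ce;print(np.arctan2(d[1],d[0]),np.linalg.norm(d[:2]))
for n,u,v,z in(("stop",347,313,.04),("comp",370,215,.02),("fid",301,258,.01)):print(n,pix2w(c,u,v,z))
E
```

```text
[[ 0.941 -0.     0.337]
 [-0.337 -0.001  0.941]
 [ 0.    -1.    -0.001]]
c [ 0.48139363 -0.0910792   0.029     ] tip [ 0.53097922 -0.10200176  0.033     ] bar [ 0.50725948 -0.09956619  0.07      ] [ 0.45439514 -0.08679409  0.07      ]
-0.21681446570021923 0.05093165182674945
0.46786623959890206 0.05801110640536851
1.1486184851770276 0.05407742017266025
0.48613709359207413 0.07434872749179175
1.1427761008610184 0.07315889742375149
stop [ 0.35077337 -0.07991376  0.04      ]
comp [ 0.61868159 -0.15096313  0.02      ]
fid [0.50492153 0.04140261 0.01      ]
```

Request:
jog_arm(deltas="1.9 -3.4 0 -.148; 3.8 -6.8 0 -.296; 5.8 -10.3 0 -.444; 7.7 -13.7 0 -.592; 9.6 -17.2 0 -.74; 11.6 -20.6 0 -.888; 13.5 -24 0 -1.036; 15.4 -27.5 0 -1.184; 17.3 -30.9 0 -1.332; 19.2 -34.3 0 -1.48; 21.2 -37.7 -.5 -1.628; 23.1 -41.2 -1 -1.776; 23.5 -44.8 -2 -1.924; 23.9 -48.5 -2.7 -2.072; 24.3 -52 -3.4 -2.22; 24.7 -55.7 -4 -2.368; 25.1 -59.4 -4.8 -2.516; 25.5 -63 -5.5 -2.664; 25.9 -66.6 -6 -2.812; 26.2 -70.3 -6.3 -2.96", claw=5, squeeze=25)

```text
t: 2.1
tcp_pos: [0.4807, -0.0924, 0.1591]
tcp_rot: [-0.059, 0.059, 0.705, -0.705]
contact_force: [1.1, -0.5, -0.0]
gripper_width: 0.0502
```

Request:
jog_arm(deltas="0 0 0 -.07; 0 0 0 -.07; 0 0 0 -.07")

```text
t: 2.4
tcp_pos: [0.481, -0.0904, 0.1594]
tcp_rot: [-0.081, 0.081, 0.703, -0.702]
contact_force: [0.6, 0.5, -0.8]
gripper_width: 0.0502
```

```bash
python3 - <<'E'
from h import *
c=cam("wrist");s=sense()
q=s["tcp_rot"];R=Ro.from_quat([q[1],q[2],q[3],q[0]]).as_matrix();print(s["t"],s["tcp_pos"],R.round(3),s["joint_positions"],s["contact_force"],s["torque"],s["qd"])
im=read_camera("wrist")[:,:,::-1].copy();cv2.imwrite("pics/w1.png",im)
np.savez("c1.npz",K=c[0],R=c[1],t=c[2])
E
```

```text
2.4 [ 0.48096723 -0.09039055  0.15937502] [[-0.974 -0.    -0.227]
 [ 0.227  0.    -0.974]
 [ 0.    -1.    -0.   ]] [-0.64820121  0.03776743  0.77139141  1.95959279 -0.02901711  1.1555033
 -1.66530502] [ 0.60390077  0.48608402 -0.81570869] [-0.08682146  0.13339275  0.01099638] [-0.00835016 -0.00308136 -0.00826197 -0.00090896  0.00183667 -0.00089281
  0.00269671]
```

View pics/w1.png

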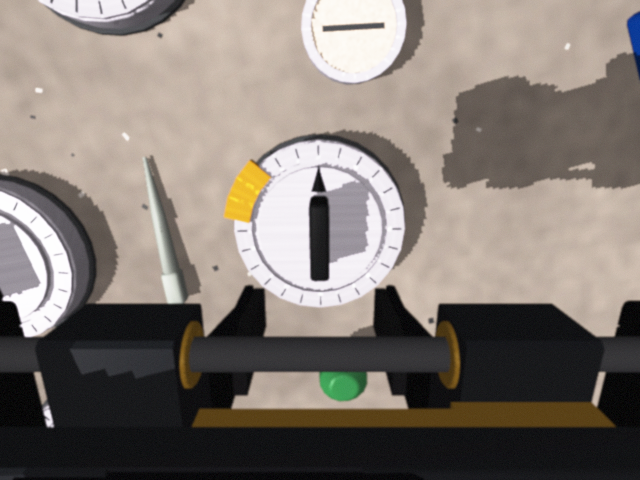

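```bash
python3 - <<'E'
from h import *
im=cv2.imread("pics/w1.png");z=np.load("c1.npz");c=(z["K"],z["R"],z["t"])
from scipy.optimize import least_squares
g=cv2.cvtColor(im,cv2.COLOR_BGR2GRAY);b=(g<70).astype(np.uint8)
# bar+pointer blob
n,l,st,ce=cv2.connectedComponentsWithStats(b)
k=l[250,319];print(st[k],ce[k])
ys,xs=np.where(l==k)
for v in range(160,290,8):
    r=xs[ys==v]; 
    if len(r):print(v,r.min(),r.max())
# overlay of circle hypothesised
x0,y0=.481,-.0905
def err(cen):
    # white disk rim vs darker outside: radial gradient
    s=0
    for r,zz in((.066,.029),):
        p=w2pix(c,circ(*cen,r+.003,zz,180));q=w2pix(c,circ(*cen,r-.003,zz,180))
        f=lambda p:cv2.remap(cv2.GaussianBlur(g,(3,3),0).astype(np.float32),p[:,0].astype(np.float32),p[:,1].astype(np.float32),1).ravel()
        a=np.clip(f(q)-f(p),0,60);s+=a[:].sum()
    return s
best=max((err((x,y)),x,y) for x in np.arange(.47,.492,.0005) for y in np.arange(-.102,-.08,.0005));print(best)
x0,y0=best[1:]
o=cv2.resize(im[120:320,210:420],None,fx=3.5,fy=3.5,interpolation=cv2.INTER_CUBIC)
for r,zz in((.068,.0),(.066,.029),(.053,.029),(.049,.032)):
    p=(w2pix(c,circ(x0,y0,r,zz))-[210,120]+.5)*3.5
    cv2.polylines(o,[p.astype(np.int32)],True,(0,0,255),1)
cv2.imwrite("pics/w1o.png",o)
for p in((.07,(319,197)),(.07,(319,278)),(.033,(318.5,168))):print(pix2w(c,*p[1],p[0]))
E
```

```text
[ 310  196   19   84 1505] [319.15747508 237.14019934]
200 311 327
208 310 328
216 310 328
224 310 328
232 310 328
240 311 328
248 311 328
256 311 328
264 311 327
272 311 327
(np.float32(9104.985), np.float64(0.4835), np.float64(-0.08949999999999998))
[ 0.51589038 -0.09810039  0.07      ]
[ 0.46007912 -0.08506005  0.07      ]
[ 0.53076584 -0.10116526  0.033     ]
```

View pics/w1o.png

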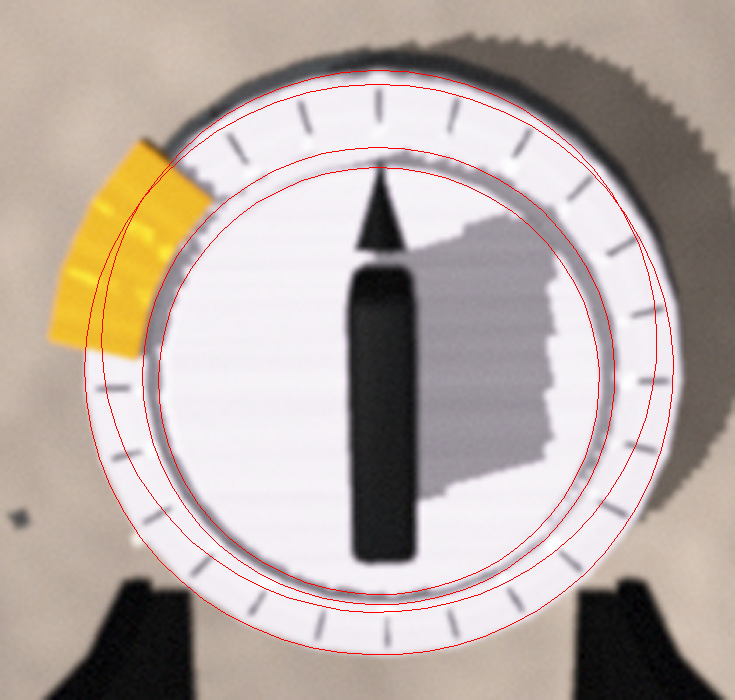

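```bash
python3 - <<'E'
from h import *
im=cv2.imread("pics/w1.png");z=np.load("c1.npz");c=(z["K"],z["R"],z["t"])
a=pix2w(c,319.2,206.8,.07);b=pix2w(c,319.4,279.8,.07);print(a,b,(a+b)/2,np.linalg.norm(a-b),np.arctan2(*(a-b)[1::-1]))
# base of far end of bar at disc: v=196.5, z=.032
a=pix2w(c,319.2,196.0,.032);print(a)
t=pix2w(c,318.6,166.5,.032);print(t)
P=lambda u,v,z:pix2w(c,210+(u+.5)/3.5-.5,120+(v+.5)/3.5-.5,z)
# rim white extents
for q in((85,370),(682,370),(380,72),(380,655)):print(q,P(*q,.029))
d=np.array([.4835,-.0895,0])
for q in((212,200),(147,140),(140,357),(50,340)):
  e=P(*q,.032)-[.484,-.0906,0];print(np.arctan2(e[1],e[0]),np.hypot(*e[:2]))
E
```

```text
[ 0.50947335 -0.09673747  0.07      ] [ 0.45869225 -0.08502489  0.07      ] [ 0.4840828  -0.09088118  0.07      ] 0.05211433857762461 -0.22668419425730485
[ 0.51017021 -0.09688781  0.032     ]
[ 0.53172084 -0.10146282  0.032     ]
(85, 370) [ 0.50230583 -0.02646238  0.029     ]
(682, 370) [ 0.47193949 -0.15656496  0.029     ]
(380, 72) [ 0.5500361  -0.10545127  0.029     ]
(380, 655) [ 0.41907436 -0.07477066  0.029     ]
0.492650476378253 0.055123979073180056
0.5150433235905308 0.07331526191359435
1.2124385529093056 0.054047140227140494
1.195060870618421 0.07399447638688272
```

Request:
jog_arm(deltas=".3 0 -3; .3 0 -6; .3 0 -9; .3 0 -11; .3 0 -12.2; .3 0 -12.2; .3 0 -12.2")

```text
invalid input
```

Request:
jog_arm(deltas=".3 0 -3 0; .3 0 -6 0; .3 0 -9 0; .3 0 -11 0; .3 0 -12.2 0; .3 0 -12.2 0; .3 0 -12.2 0")

```text
t: 3.15
tcp_pos: [0.4846, -0.0909, 0.0382]
tcp_rot: [-0.081, 0.082, 0.702, -0.702]
contact_force: [-0.4, -0.7, 0.4]
gripper_width: 0.0504
```

Request:
jog_arm(deltas="0 0 0 0; 0 0 0 0; 0 0 0 0; 0 0 0 0; 0 0 0 0; 0 0 0 0; 0 0 0 0; 0 0 0 0", claw=0, squeeze=25)

```text
t: 3.95
tcp_pos: [0.4842, -0.091, 0.0376]
tcp_rot: [-0.082, 0.082, 0.702, -0.702]
contact_force: [0.6, 1.1, 2.6]
gripper_width: 0.0136
```

```bash
python3 - <<'E'
from h import *
s=sense();q=s["tcp_rot"];R=Ro.from_quat([q[1],q[2],q[3],q[0]]).as_matrix()
print(s["t"],s["tcp_pos"],np.arctan2(-R[1,0],-R[0,0]),s["joint_positions"],s["contact_force"],s["torque"],s["gripper_width"])
E
```

```text
3.95 [ 0.48420258 -0.09097104  0.03764945] -0.23216114492307302 [-0.5764645   0.24880966  0.75360661  2.07203256 -0.21745269  0.89789416
 -1.50457752] [0.58993112 1.1490638  2.55182405] [0.13295353 0.29863599 0.01467526] 0.013560621011381115
```

Request:
jog_arm(deltas="0 0 .2 0; 0 0 .4 0; 0 0 .6 0; 0 0 .8 0; 0 0 1 0; 0 0 1.1 0; 0 0 1.1 0; 0 0 1.1 0")

```text
t: 4.75
tcp_pos: [0.4842, -0.091, 0.0487]
tcp_rot: [-0.082, 0.082, 0.702, -0.702]
contact_force: [0.3, 1.6, 0.7]
gripper_width: 0.0138
```

```bash
cat > st.py <<'E'
from h import *
s=sense();q=s["tcp_rot"];R=Ro.from_quat([q[1],q[2],q[3],q[0]]).as_matrix()
print(s["t"],s["tcp_pos"].round(5),"turn",(np.arctan2(-R[1,0],-R[0,0])+.230).round(4),"j7",s["joint_positions"][6].round(2),"F",s["contact_force"].round(2),"T",s["torque"].round(3),s["gripper_width"].round(4))
E
python3 st.py
```

```text
Traceback (most recent call last):
  File "st.py", line 3, in <module>
    print(s["t"],s["tcp_pos"].round(5),"turn",(np.arctan2(-R[1,0],-R[0,0])+.230).round(4),"j7",s["joint_positions"][6].round(2),"F",s["contact_force"].round(2),"T",s["torque"].round(3),s["gripper_width"].round(4))
                                                                                                                                                                                         ^^^^^^^^^^^^^^^^^^^^^^^^
AttributeError: 'float' object has no attribute 'round'
```

```bash
sed -i 's/s\["gripper_width"\].round(4)/round(s["gripper_width"],4)/' st.py; python3 st.py; python3 - <<'E'
from h import *
w=read_camera("wrist")[:,:,::-1].copy();cv2.imwrite("pics/w2.png",w)
E
```

```text
4.75 [ 0.48416 -0.091    0.04873] turn -0.0022 j7 -1.52 F [0.26 1.6  0.75] T [ 0.398  0.061 -0.034] 0.0138
```

View pics/w2.png

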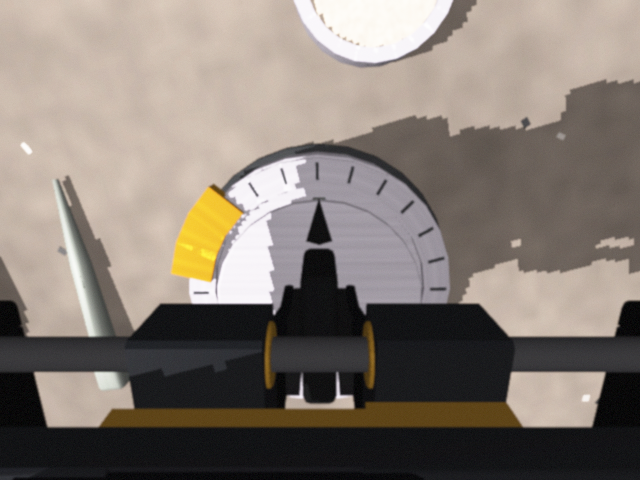

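```bash
python3 - <<'E'
from h import *
c=cam("wrist")
for z in(.032,.038,.043):
    p=pix2w(c,318.7,199,z);print(z,np.hypot(*(p-[.4842,-.0908,0])[:2]))
im=cv2.imread("pics/w2.png")
cv2.imwrite("pics/w2c.png",cv2.resize(im[140:310,160:460],None,fx=2.6,fy=2.6,interpolation=cv2.INTER_CUBIC))
E
```

```text
0.032 0.047478076580744974
0.038 0.048550284526971375
0.043 0.04944379560457711
```

View pics/w2c.png

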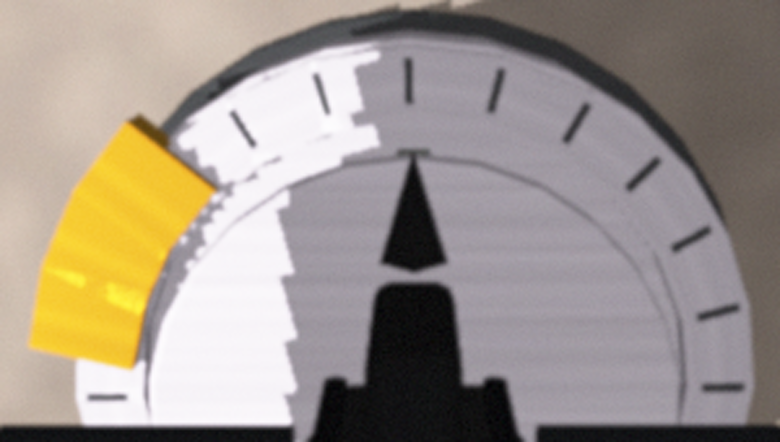

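Request:
jog_arm(deltas="0 0 0 .01; 0 0 0 .02; 0 0 0 .03; 0 0 0 .03")

```text
t: 5.2
tcp_pos: [0.4842, -0.091, 0.0486]
tcp_rot: [-0.071, 0.071, 0.704, -0.703]
contact_force: [-0.3, 2.4, 1.4]
gripper_width: 0.0137
```

```bash
python3 st.py
```

```text
5.2 [ 0.48416 -0.09102  0.04861] turn 0.0283 j7 -1.49 F [-0.34  2.38  1.43] T [ 0.505  0.094 -0.025] 0.0137
```

Request:
jog_arm(deltas="0 0 0 .1; 0 0 0 .2; 0 0 0 .3; 0 0 0 .3")

```text
t: 5.6
tcp_pos: [0.4841, -0.091, 0.0485]
tcp_rot: [0.035, -0.035, 0.706, -0.706]
contact_force: [0.9, 1.8, 0.4]
gripper_width: 0.0141
```

```bash
python3 st.py
```

```text
5.6 [ 0.48415 -0.09098  0.04854] turn 0.3295 j7 -1.21 F [0.87 1.82 0.39] T [0.644 0.019 0.049] 0.0141
```

Request:
jog_arm(deltas="0 0 0 .1; 0 0 0 .2; 0 0 0 .3; 0 0 0 .4; 0 0 0 .48; 0 0 0 .48; 0 0 0 .48")

```text
t: 6.3
tcp_pos: [0.4842, -0.0909, 0.0486]
tcp_rot: [0.2, -0.2, 0.678, -0.678]
contact_force: [0.5, 3.0, 1.4]
gripper_width: 0.014
```

```bash
python3 st.py
```

```text
6.3 [ 0.48415 -0.0909   0.04857] turn 0.8038 j7 -0.76 F [0.48 3.05 1.4 ] T [ 0.645 -0.033  0.021] 0.014
```

Request:
jog_arm(deltas="0 0 -.1 0; 0 0 -.2 0; 0 0 -.3 0; 0 0 -.35 0; 0 0 -.35 0")

```text
t: 6.8
tcp_pos: [0.4841, -0.091, 0.0453]
tcp_rot: [0.201, -0.201, 0.678, -0.678]
contact_force: [-2.2, 2.9, 6.7]
gripper_width: 0.0136
```

```bash
python3 st.py
```

```text
6.8 [ 0.48405 -0.09105  0.04527] turn 0.8069 j7 -0.75 F [-2.16  2.86  6.75] T [0.892 0.445 0.006] 0.0136
```

Request:
jog_arm(deltas="0 0 -.05 0; 0 0 -.1 0; 0 0 -.1 0")

```text
t: 7.1
tcp_pos: [0.484, -0.0912, 0.0448]
tcp_rot: [0.201, -0.201, 0.678, -0.678]
contact_force: [-6.8, 2.7, 16.7]
gripper_width: 0.0137
```

```bash
python3 st.py
```

```text
7.1 [ 0.48396 -0.09116  0.04479] turn 0.8069 j7 -0.75 F [-6.82  2.66 16.65] T [0.95  1.402 0.102] 0.0137
```

Request:
jog_arm(deltas="0 0 .2 0; 0 0 .25 .03; 0 0 .2 .03; 0 0 .1 .03; 0 0 .05 .03; 0 0 .05 .03")

```text
t: 7.7
tcp_pos: [0.484, -0.0911, 0.045]
tcp_rot: [0.211, -0.212, 0.675, -0.675]
contact_force: [-4.3, 3.1, 10.3]
gripper_width: 0.014
```

```bash
python3 st.py
```

```text
7.7 [ 0.48397 -0.09114  0.04498] turn 0.8374 j7 -0.72 F [-4.32  3.11 10.3 ] T [0.892 0.904 0.059] 0.014
```

Request:
jog_arm(deltas="0 0 .2 0; 0 0 .2 .03; 0 0 .1 .03; 0 0 .05 .03; 0 0 0 .03; 0 0 0 .03")

```text
t: 8.3
tcp_pos: [0.484, -0.0911, 0.045]
tcp_rot: [0.222, -0.222, 0.672, -0.671]
contact_force: [-3.6, 3.4, 9.9]
gripper_width: 0.0137
```

Request:
jog_arm(deltas="0 0 .2 0; 0 0 .2 .03; 0 0 .1 .03; 0 0 .05 .03; 0 0 0 .03; 0 0 0 .03")

```text
t: 8.9
tcp_pos: [0.484, -0.0912, 0.0449]
tcp_rot: [0.232, -0.232, 0.668, -0.668]
contact_force: [-4.7, 4.0, 9.1]
gripper_width: 0.0139
```

Request:
jog_arm(deltas="0 0 .2 0; 0 0 .2 .03; 0 0 .1 .03; 0 0 .05 .03; 0 0 0 .03; 0 0 0 .03")

```text
t: 9.5
tcp_pos: [0.484, -0.0911, 0.0448]
tcp_rot: [0.242, -0.242, 0.665, -0.664]
contact_force: [-2.7, 3.6, 7.2]
gripper_width: 0.0137
```

```bash
python3 st.py
```

```text
9.5 [ 0.484   -0.09111  0.04477] turn 0.9276 j7 -0.63 F [-2.67  3.58  7.23] T [1.011 0.663 0.061] 0.0137
```

Request:
jog_arm(deltas="0 0 -.05 0; 0 0 -.05 0")

```text
t: 9.7
tcp_pos: [0.484, -0.0912, 0.0445]
tcp_rot: [0.242, -0.242, 0.665, -0.664]
contact_force: [-4.5, 3.5, 9.7]
gripper_width: 0.0141
```

Request:
jog_arm(deltas="0 0 .2 0; 0 0 .2 .03; 0 0 .1 .03; 0 0 .05 .03; 0 0 0 .03; 0 0 0 .03", squeeze=45)

```text
t: 10.3
tcp_pos: [0.4841, -0.091, 0.044]
tcp_rot: [0.252, -0.252, 0.661, -0.661]
contact_force: [0.2, 4.6, 1.2]
gripper_width: 0.0138
```

Request:
jog_arm(deltas="0 0 -.05 0; 0 0 -.1 0; 0 0 -.1 0")

```text
t: 10.6
tcp_pos: [0.484, -0.091, 0.043]
tcp_rot: [0.252, -0.252, 0.661, -0.661]
contact_force: [-0.5, 5.3, 1.7]
gripper_width: 0.0135
```

```bash
python3 st.py
```

```text
10.6 [ 0.48403 -0.09104  0.04297] turn 0.9578 j7 -0.6 F [-0.47  5.34  1.71] T [1.003 0.292 0.075] 0.0135
```

Request:
jog_arm(deltas="0 0 -.1 0; 0 0 -.2 0; 0 0 -.3 0; 0 0 -.4 0; 0 0 -.45 0; 0 0 -.45 0")

```text
t: 11.2
tcp_pos: [0.484, -0.091, 0.0384]
tcp_rot: [0.252, -0.252, 0.661, -0.661]
contact_force: [-1.3, 4.4, 1.7]
gripper_width: 0.0139
```

Request:
jog_arm(deltas="0 0 -.05 0; 0 0 -.1 0; 0 0 -.15 0; 0 0 -.15 0")

```text
t: 11.6
tcp_pos: [0.4841, -0.0911, 0.0375]
tcp_rot: [0.252, -0.252, 0.661, -0.661]
contact_force: [-4.1, 4.6, 10.6]
gripper_width: 0.0136
```

Request:
jog_arm(deltas="0 0 -.02 0; 0 0 -.02 0; 0 0 -.02 0")

```text
t: 11.9
tcp_pos: [0.4842, -0.091, 0.0375]
tcp_rot: [0.252, -0.252, 0.661, -0.661]
contact_force: [-5.2, 5.2, 13.8]
gripper_width: 0.0135
```

Request:
jog_arm(deltas="0 0 .05 0; 0 0 .08 0; 0 0 .08 0")

```text
t: 12.2
tcp_pos: [0.4841, -0.091, 0.0376]
tcp_rot: [0.252, -0.252, 0.661, -0.661]
contact_force: [-1.0, 5.8, 2.8]
gripper_width: 0.0137
```

```bash
python3 st.py
```

```text
12.2 [ 0.48407 -0.091    0.03759] turn 0.9579 j7 -0.6 F [-0.99  5.79  2.77] T [1.033 0.429 0.143] 0.0137
```

Firmly home (stiff contact at z = 0.0376, the same as at the start). Release, retreat upward and look.

Request:
jog_arm(deltas="0 0 0 0; 0 0 0 0; 0 0 0 0; 0 0 0 0; 0 0 0 0; 0 0 0 0; 0 0 1 0; 0 0 3 0; 0 0 6 0; 0 0 9 0; 0 0 12 0; 0 0 12 0; 0 0 12 0", claw=5)

```text
t: 13.5
tcp_pos: [0.4845, -0.0911, 0.1586]
tcp_rot: [-0.252, 0.251, -0.661, 0.661]
contact_force: [-0.5, -0.1, -0.9]
gripper_width: 0.0503
```

```bash
python3 st.py; python3 - <<'E'
from h import *
c=cam("wrist");w=read_camera("wrist")[:,:,::-1].copy();cv2.imwrite("pics/w3.png",w)
np.savez("c3.npz",K=c[0],R=c[1],t=c[2])
E
```

```text
13.5 [ 0.48454 -0.09108  0.15861] turn 0.9578 j7 -0.71 F [-0.48 -0.07 -0.91] T [-0.1    0.094 -0.015] 0.0503
```

View pics/w3.png

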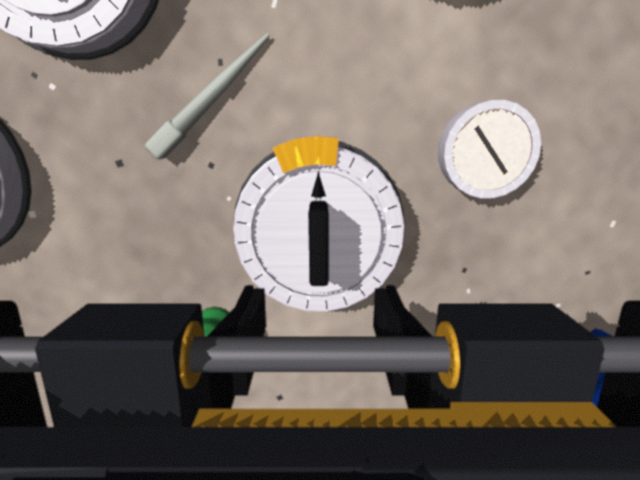

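```bash
python3 - <<'E'
from h import *
im=cv2.imread("pics/w3.png");im1=cv2.imread("pics/w1.png")
f=lambda i,y:cv2.resize(i[y:y+170,225:415],None,fx=2.1,fy=2.1,interpolation=cv2.INTER_CUBIC)
cv2.imwrite("pics/cmp.png",np.hstack([f(im1,130),f(im,134)]))
for n,k in(("c1.npz",im1),("c3.npz",im)):
    z=np.load(n);c=(z["K"],z["R"],z["t"]);g=cv2.cvtColor(k,cv2.COLOR_BGR2GRAY)
    nn,l,st,ce=cv2.connectedComponentsWithStats((g<70).astype(np.uint8));print(st[l[250,319]],ce[l[250,319]])
    y=np.arange(140,215);print(g[y,318],'\n')
    yaw=-.230+(0 if n=="c1.npz" else .958)
    for zz in(.032,.033,.036):print(zz,w2pix(c,np.array([[.4842+.049*np.cos(yaw),-.0908+.049*np.sin(yaw),zz]])))
E
```

```text
[ 310  196   19   84 1505] [319.15747508 237.14019934]
[184 231 242 243 231 197 168 159 159 161 164 166 166 179 193 228 246 249
 249 245 243 242 242 237 208 152 104  98  97  79  56  42  31  27  18  24
  23  24  21  26  27  23  19  24  22  21  28  24  23  25  29  57 110 141
 139 105  57  23   6  15  18  12  16  16  16  18  22  31  31  35  39  36
  36  38  37] 

0.032 [[319.20930579 166.09000776]]
0.033 [[319.20890818 166.21972675]]
0.036 [[319.20769914 166.61417062]]
[ 309  201   20   84 1576] [318.75634518 242.78362944]
[170 170 170 169 168 167 169 169 169 170 170 169 169 169 168 168 176 185
 192 193 201 207 207 204 186 164 144 137 150 175 176 149 119  92  75  62
  47  33  21  20  17  20  20  22  19  22  21  23  21  21  22  16  24  17
  21  18  38  98 164 186 143  73  24  14  14  10  16  19  15  18  19  20
  24  25  26] 

0.032 [[318.42906022 171.23204092]]
0.033 [[318.42758856 171.37571833]]
0.036 [[318.42311366 171.81260129]]
```

View pics/cmp.png

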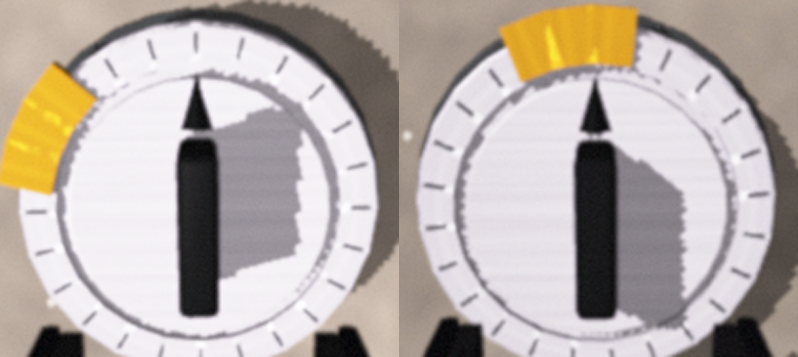

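Request:
jog_arm(deltas="0 0 -2 0; 0 0 -4 0; 0 0 -6 0; 0 0 -7.5 0; 0 0 -8.2 0; 0 0 -8.4 0; 0 0 -8.5 0; 0 0 -8.6 0; 0 0 -8.7 0; 0 0 -8.7 0", claw=0, squeeze=20)

```text
t: 14.55
tcp_pos: [0.4843, -0.091, 0.0709]
tcp_rot: [-0.252, 0.251, -0.661, 0.661]
contact_force: [-0.8, 0.6, -0.0]
gripper_width: 0.0003
```

Request:
jog_arm(deltas="0 0 -.05 0; 0 0 -.1 0; 0 0 -.1 0")

```text
t: 14.85
tcp_pos: [0.4846, -0.0911, 0.0704]
tcp_rot: [-0.252, 0.251, -0.661, 0.661]
contact_force: [-1.6, 0.4, 7.5]
gripper_width: 0.0006
```

Request:
jog_arm(deltas="0 0 -.05 0; 0 0 -.05 0")

```text
t: 15.05
tcp_pos: [0.4849, -0.0911, 0.0703]
tcp_rot: [-0.252, 0.251, -0.661, 0.661]
contact_force: [-3.2, 1.0, 13.4]
gripper_width: 0.0004
```

Request:
jog_arm(deltas="0 0 .1 0; 0 0 1 0; 0 0 4 0; 0 0 8 0; 0 0 12 0; 0 0 12 0; 0 0 12 0")

```text
t: 15.75
tcp_pos: [0.4846, -0.091, 0.1902]
tcp_rot: [-0.253, 0.251, -0.661, 0.661]
contact_force: [-0.4, 0.4, -0.1]
gripper_width: 0.0005
```

```bash
python3 st.py; python3 - <<'E'
from h import *
for n in("wrist","top"): cv2.imwrite(f"pics/{n}4.png",read_camera(n)[:,:,::-1])
a=cv2.imread("pics/wrist4.png");t=cv2.imread("pics/top4.png")
cv2.imwrite("pics/fin.png",np.hstack([cv2.resize(a,(400,300)),cv2.resize(t,(400,300))]))
E
```

```text
15.75 [ 0.48463 -0.09102  0.19015] turn 0.9579 j7 -0.73 F [-0.42  0.38 -0.06] T [-0.144  0.117 -0.032] 0.0005
```

View pics/fin.png

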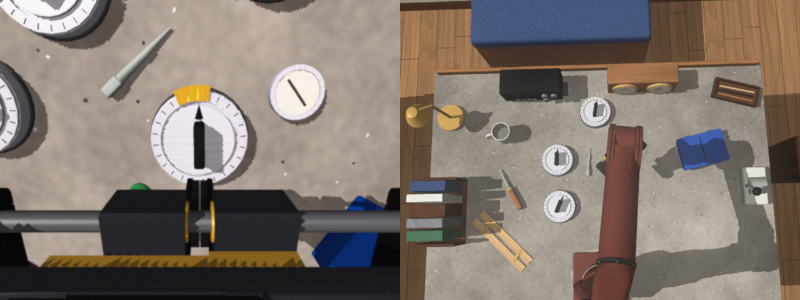

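The pictures show the knob's bar pointing at the brass arc and the bystanders where they were. The bar top sits at 70 mm and is solid under 13 N, so the knob is home. Handing in.

```bash
python3 -c "
from cell import *
print(job_done())"
```

```text
the job is handed in; nothing more can be done
None
```

The course dial is set. I pulled the knob up about 11 mm and turned it anticlockwise to the brass arc. I then felt along the arc in 0.03 rad steps, found the notch at turn ≈ 0.96 rad, pushed the knob fully down and let go. The job was handed in at about 16 s.

**Is it home?**
- **Depth:** the gripper stopped at the same height (37.6 mm) as when I first gripped the knob.
- **Bar top:** I pressed on top of the bar with the fingers shut. It was at about 70 mm, as it should be when home, and moved only about 0.1 mm between 7.5 and 13.4 N.
- **Pictures:** the last wrist picture shows the pointer at the brass arc and the disc lying as it did at the start. The neighbouring things in view look unmoved. The arm hides the dial in the last top picture.

**What did not go as planned:**
- **Force over the advised range:** one test press on the ring showed 16.7 N at the wrist, above the 5–12 N advised but below the 25 N limit. With the knob home, two presses showed 13.8 N and 13.4 N.
- **Possible slip:** the stopping height drifted down about 0.5 mm just before the notch. That suggested the grip was slipping, so I raised it from 25 to 45 N and did the press on the bar top. The two height checks above showed no sign that the slip mattered.

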